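# Put the mills away in the sprung canisters

## Task

Put the two wooden mills away: lower the tall one upright into the white canister and the short one upright into the blue canister, until each stands on the plate inside. How high the plate sits in each canister is not known, so feel for it: set the mill down gently on it, neither dropping it nor pressing hard, and let go. Leave the jam jars where they stand.

Things in the scene. Friction and masses are not known exactly. Their poses are not given: they have to be found in the camera images.
- tall_mill_mid (a point): the taller dark-brown turned wooden mill, 160 mm high with its small light knob, standing loose: foot and body at most 52 mm across, 115 mm high; above, a rounded head 42 mm across, from 115 to 151 mm; grip it about 133 mm above the foot (it does not turn). 0.15 to 0.31 kg. This point: on the axis, 80 mm above the foot; z up the axis.
- short_mill_mid (a point): the shorter dark-brown turned wooden mill, 140 mm high with its small light knob, standing loose: foot and body at most 52 mm across, 95 mm high; above, a rounded head 42 mm across, from 95 to 131 mm; grip it about 113 mm above the foot (it does not turn). 0.15 to 0.31 kg. This point: on the axis, 70 mm above the foot; z up the axis.
- white_canister: white opaque round canister, open on top, fixed: outside diameter 98, inside 86, height 120 mm. Origin: centre of its underside, z up. Inside, a level black rubber-faced plate carries the load; its unreported height, 35 to 95 mm above the worktop, differs between canisters and stays put. Under load the sprung plate gives from 1 N, 1 mm per further N, 10 mm at most, then is hard.
- blue_canister: blue opaque round canister, open on top, fixed: outside diameter 98, inside 86, height 120 mm. Origin: centre of its underside, z up. Inside, a level black rubber-faced plate carries the load; its unreported height, 35 to 95 mm above the worktop, differs between canisters and stays put. Under load the sprung plate gives from 1 N, 1 mm per further N, 10 mm at most, then is hard.
- jam_green_mid (a point): glass jam jar with a green lid, 60 mm across, 75 mm high, standing loose at the back of the worktop; to be left alone. This point is its centre, half-way up.
- jam_red_mid (a point): glass jam jar with a red lid, 60 mm across, 75 mm high, standing loose near the middle of the worktop; to be left alone. This point is its centre, half-way up.
There are look-alikes about, which are no part of the job. What is shaped like the part that bears tall_mill_mid but purple is not meant.

How it is judged:
By the outcome, as a careful person would: the job done as asked, in the order asked, and still so for the second after the job is handed in, with the robot touching nothing.
It also fails if it takes over 67 s, if anything falls off the work surface, if the arm or the gripper's body presses on something with over 40 N, if the wrist force passes 120 N, or if a joint passes its speed limit or range.

## Robot

A 6-joint arm with a two-finger parallel gripper is mounted at the origin on a cart in front of the work surface, level with it; the furniture and walls round the work are solid. World frame = base frame: x ahead of the robot, y to its left, z up, the work surface at z = 0. Lengths are in m, angles in rad, forces in N, time in s.
With the tool pointing down it reaches from about 0.35 to 0.8 m from the base axis. Payload 7.3 kg.
Tool frame: the origin (TCP) lies at the very end of the fingers, on their centre line; the grasp point (between the pads) lies 19 mm behind it; z points along the fingers, y is the direction in which the jaws open and shut (so a half turn about z gives the same grasp; the last joint's range is limited). The gripper opens to 85 mm and grips with 20 to 120 N. Pads are 22 mm wide; open, the fingers measure 114 mm over their backs; the gripper's body (76 mm by 85 mm) begins 54 mm behind the grasp point. The pads swing forward as they close: fully open they stand 13 mm farther back than shut.
Start: joints at [-1.323, 0.342, 1.524, -0, 1.275, -0.146], TCP at [0.201, -0.485, 0.231] pointing down, gripper open.
Joint ranges: [-2.53, 2.53], [-0.77, 2.02], [0.04, 2.7], [-1, 4.14], [0.28, 2.66], [-3.11, 3.11]. Speed limits (rad/s): [2.57, 2.57, 3.14, 3.14, 3.14, 3.14].

## Interface

Orientations are given as a rotation vector (axis times angle).
In Python, from bench import arm gives the robot as it stands.
- The arm moves only by the tool jog_arm, never from a script. Its argument "targets" is a list of rows, each an object with "translation": the shift along the tool's x, y, z in cm, a list of three; "yaw": the turn about the tool's z in degrees. In form: [{"translation": [dx, dy, dz], "yaw": yaw}, ...]. A call has 1 to 12 rows; each row is the pose to reach, as a shift and turn from the pose commanded when the call began, along the tool's axes at that moment; what a row does not reach only later rows make up. A row lasts 1/12 s, in which the tool goes at most 41.7 mm and 7.16 degrees, less where a joint would pass 70% of its speed; a pose out of reach is approached as far as the arm can. A call with a gripper value outside its range is refused whole. "claw" is the opening in per cent of the stroke, from 0 (shut) to 100 (fully open), set as the call begins (left out, the last holds). The fingers move at their own pace and stop on an object; "grip_force" is the grip in N (left out, the last holds). Time passes only in rows, so rows that repeat a pose let the fingers close. It gives the time, the measured TCP pose, the force and the opening at its end, in the units of the state.
- arm.get_obs(): the state, without advancing time (a new reading comes with each control period).
- arm.capture(name): name is "scene" or "top" or "wrist"; returns the picture (420x560x3 uint8, red, green, blue); there is no depth.
- arm.get_calibration(name): a dict with "camera_matrix" (3x3 intrinsics, pixels), "R" (3x3) and "t" (3): a world point X has camera coordinates R X + t. Camera axes: x right, y down, z forward; pixel columns grow to the right and rows downward; lengths in m; the calibration is good to about 2 mm. The wrist camera is an equidistant fisheye: a pixel r from the principal point sees the ray r / f radians off the axis. A picture is of the moment at which its call begins: read the wrist's pose just before it. get_calibration takes no time and is no camera call; for the wrist camera it gives the pose at the moment of the call.
- arm.close_job(): hands the job in, once; it reports no verdict.
The state is a dict: "time_s": time; "joint_positions": joint angles; "joint_velocities": joint speeds; "tau": joint torques, N m; "eef_pos": TCP position; "tool_rot": TCP orientation; "wrist_force": force on the tool from outside, world axes, zero at the start; "wrist_torque": the same for the moment, N m; "finger_gap": opening from 0.0 (shut) to 1.0 (fully open).
Only numpy, scipy, OpenCV 4.12 (cv2) and the standard library are available. Lean on these libraries where they do the work, as an engineer would, in place of code of your own. Each camera call takes 0.05 s, during which the arm holds its last target.

## Working session

There is one attempt and no reset: what is moved stays moved. The work goes in short steps, Python scripts to look and compute and a tool call to move; the robot and the scene stay as the last step left them, time stands still between calls to the robot, and variables do not carry over. Pictures are saved under pics/ and viewed, and the job is handed in when it is done.

Besides the shell and the picture viewer there is one more tool, called in YAML: its name, and indented under it one key for each argument. jog_arm: Moves the arm, as the interface text tells. Its arguments: {"type":"object","properties":{"targets":{"type":"array"},"claw":{"type":"number"},"grip_force":{"type":"number"}},"required":["targets"]}

```bash
ls; mkdir -p pics; cat > h.py <<'E'
import numpy as np, cv2
from bench import arm
def save(n,im): cv2.imwrite('pics/'+n+'.png',cv2.cvtColor(im,cv2.COLOR_RGB2BGR))
def ray(cal,u,v):
    K=np.array(cal['camera_matrix']);R=np.array(cal['R']);t=np.array(cal['t'])
    d=R.T@np.linalg.inv(K)@np.array([u,v,1.]);return -R.T@t,d
def plane(cal,u,v,z):
    o,d=ray(cal,u,v);return o+d*(z-o[2])/d[2]
def proj(cal,X):
    K=np.array(cal['camera_matrix']);c=np.array(cal['R'])@X+np.array(cal['t']);p=K@c;return p[:2]/p[2]
E
python3 - <<'E'
from h import *
for n in ['scene','top']:
    im=arm.capture(n); save(n+'0',im); np.save(n+'0.npy',im); c=arm.get_calibration(n); print(n,c)
print(arm.get_obs())
E
```

```text
pics
scene {'camera_matrix': array([[433.36893996,   0.        , 280.08683394],
       [  0.        , 433.36893996, 218.72883259],
       [  0.        ,   0.        ,   1.        ]]), 'R': array([[-0.8049881 , -0.59291409, -0.02114342],
       [-0.24645293,  0.36659675, -0.89714423],
       [ 0.53968057, -0.71697957, -0.44123144]]), 't': array([0.43892413, 0.19853701, 0.71136498])}
top {'camera_matrix': array([[399.50612778,   0.        , 279.81288057],
       [  0.        , 399.50612778, 208.29956846],
       [  0.        ,   0.        ,   1.        ]]), 'R': array([[-3.18152483e-02, -9.99466798e-01, -7.34234417e-03],
       [-9.74057828e-01,  3.26514822e-02, -2.23931302e-01],
       [ 2.24051640e-01,  2.74378234e-05, -9.74577273e-01]]), 't': array([0.00416595, 0.56016855, 0.936895  ])}
{'time_s': 0.1, 'joint_positions': array([-1.32295986e+00,  3.42665974e-01,  1.52491618e+00, -4.92793766e-06,
        1.27543899e+00, -1.46008006e-01]), 'joint_velocities': array([ 0.0002537 , -0.00172327, -0.00229834,  0.00119075,  0.00066662,
       -0.0033642 ]), 'tau': array([ 2.30976853e-03, -4.34446800e+01, -2.46490717e+01, -8.75856290e-05,
        4.69682695e-03,  3.40466295e-07]), 'eef_pos': array([ 0.20138854, -0.48444042,  0.23069062]), 'tool_rot': array([-3.07947705e+00, -6.14381971e-01,  1.21534338e-04]), 'wrist_force': array([ 0.08086151, -0.38830665, -0.01284349]), 'wrist_torque': array([ 0.03850125, -0.01279821, -0.02306604]), 'finger_gap': 1.001265892532019}
```

View pics/scene0.png

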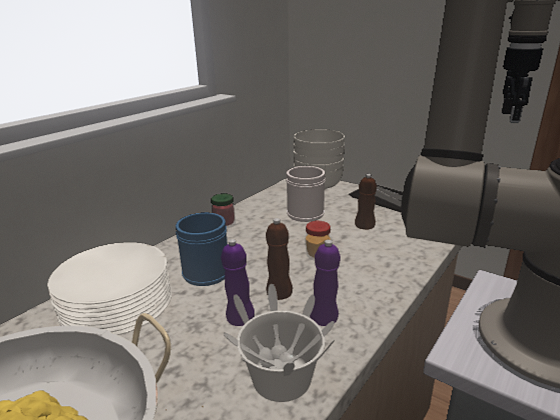

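View pics/top0.png

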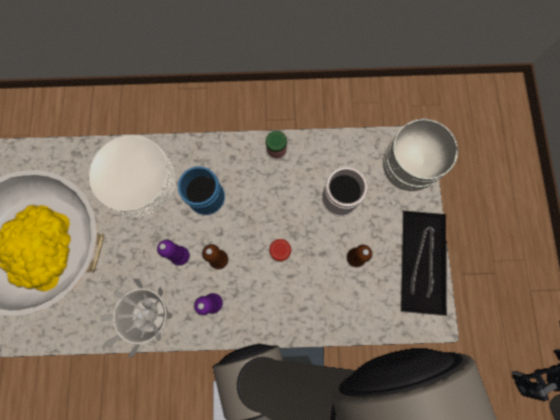

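Scene: brown mills at (279,260) and (366,203), purple look-alikes at (237,283) and (327,283). White canister is at (306,193), blue at (203,248), red jar (318,238), green jar (222,209). In the top view the brown mills are at (215,257) and (360,256). The purple ones are excluded by colour, so next I measure which brown mill is the tall one.

```bash
python3 - <<'E'
from h import *
for n,boxes in [('scene',[(255,210,310,310),(345,165,390,240)]),('top',[(190,230,245,280),(335,235,385,275),(160,155,240,225),(315,155,380,220)])]:
    im=np.load(n+'0.npy')
    t=[]
    for (a,b,c,d) in boxes:
        cr=im[b:d,a:c]; s=6 if n=='top' else 5
        cr=cv2.resize(cr,(220,int(220*(d-b)/(c-a))),interpolation=cv2.INTER_CUBIC)
        o=np.zeros((430,225,3),np.uint8);o[:cr.shape[0],:220]=cr[:430];t.append(o)
    save('crop_'+n,np.hstack(t)[:, :800] if n=='scene' else cv2.resize(np.hstack(t),(800,382)))
    hsv=cv2.cvtColor(im,cv2.COLOR_RGB2HSV)
    m=((hsv[...,2]<110)&(hsv[...,1]>90)&((hsv[...,0]<14)|(hsv[...,0]>172))).astype(np.uint8)
    k,l,s,ce=cv2.connectedComponentsWithStats(m)
    for i in range(1,k):
        if s[i,4]>60: print(n,s[i],ce[i])
E
```

```text
scene [ 530   47   30  124 1782] [549.08193042 125.68799102]
scene [359 177  17  14 117] [368.04273504 182.47008547]
scene [267 223  21  14 160] [277.725   228.89375]
scene [306 227  24  10 115] [317.53043478 232.37391304]
scene [505 249  18  24 221] [514.09049774 259.32579186]
top [   0   63  560  203 5347] [346.09799888  99.07518235]
top [203 245  25  24 363] [215.39393939 256.58126722]
top [348 245  24  21 312] [358.74038462 255.55448718]
```

View pics/crop_scene.png

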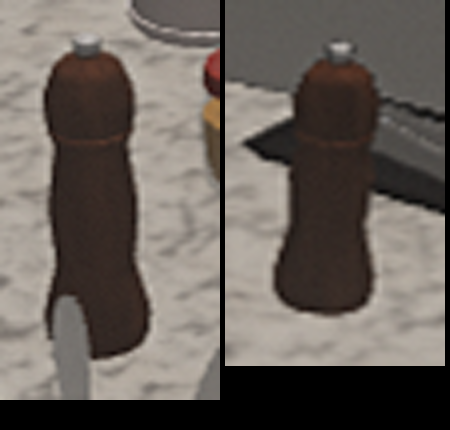

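View pics/crop_top.png

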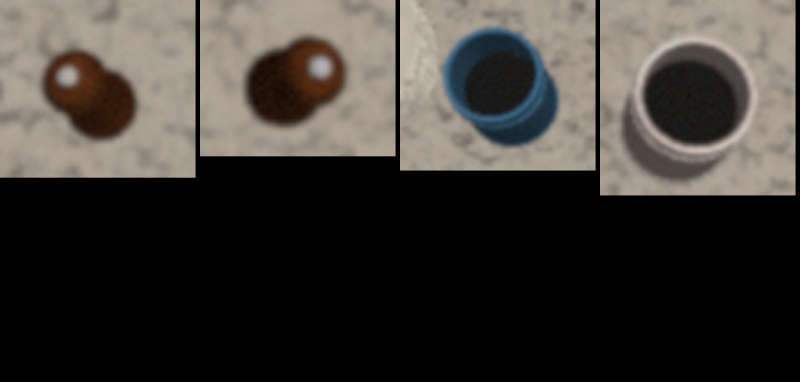

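The left brown mill's body is visibly longer in proportion to its head than the right one's. I'll triangulate the knobs and compute the canister rim centres.

```bash
python3 - <<'E'
from h import *
S=arm.get_calibration('scene');T=arm.get_calibration('top')
def tri(a,b):
    o1,d1=ray(S,*a);o2,d2=ray(T,*b);d1/=np.linalg.norm(d1);d2/=np.linalg.norm(d2)
    s=np.linalg.lstsq(np.c_[d1,-d2],o2-o1,rcond=None)[0]
    p,q=o1+s[0]*d1,o2+s[1]*d2;return (p+q)/2,np.linalg.norm(p-q)
imS=np.load('scene0.npy');imT=np.load('top0.npy')
def knob(im,u,v,cal):
    u0,v0=int(u)-6,int(v)-6;p=im[v0:v0+13,u0:u0+13].astype(int)
    g=p.min(2);sat=p.max(2)-p.min(2)
    return p
def blob(im,u,v,r=3):
    p=im[v-r:v+r+1,u-r:u+r+1].astype(int); w=np.clip(p[...,2]-60,0,None)  # blue channel high on grey knob
    yy,xx=np.mgrid[v-r:v+r+1,u-r:u+r+1];return (w*xx).sum()/w.sum(),(w*yy).sum()/w.sum()
for nm,s,t in [('left',(277,221),(209,251)),('right',(368,176),(366,252))]:
    tb=blob(imT,*t);print(nm,tb)
    print('tri',tri(s,tb))
    for z in(.158,.138):
        X=plane(T,*tb,z);print(z,X,'scene proj top',proj(S,X),'foot',proj(S,[X[0],X[1],0]),'top: foot',proj(T,[X[0],X[1],0.0]))
for nm,(u,v) in [('blue',(198,186.1)),('white',(346.9,186.6))]:
    X=plane(T,u,v,.12);print(nm,X)
for nm,(u,v),z in [('red',(280,250),.075),('green',(276,141),.075)]: print(nm,plane(T,u,v,z))
# rim: ellipse fit using masks
hsv=cv2.cvtColor(imT,cv2.COLOR_RGB2HSV)
m=((hsv[...,0]>95)&(hsv[...,0]<115)&(hsv[...,1]>100)).astype(np.uint8)
print('blue bbox',cv2.boundingRect(m[150:230,160:240]))
E
```

```text
left (np.float64(208.649450023912), np.float64(250.97752271640363))
tri (array([0.44473513, 0.1451763 , 0.15453731]), np.float64(0.005867889101915135))
0.158 [0.44682035 0.1461603  0.158     ] scene proj top [274.09200311 218.86804907] foot [276.29282997 291.32174608] top: foot [219.66326708 258.27089247]
0.138 [0.44934069 0.14980151 0.138     ] scene proj top [272.07285146 229.15882457] foot [274.14317955 291.79439122] top: foot [218.26387671 257.34421361]
right (np.float64(365.4626933575978), np.float64(251.66196542311192))
tri (array([ 0.43507829, -0.20599758,  0.13159354]), np.float64(0.0040820687846655134))
0.158 [ 0.43399809 -0.19960179  0.158     ] scene proj top [367.08837688 166.27054981] foot [362.84703002 226.05458979] top: foot [353.15747008 258.87374876]
0.138 [ 0.43622721 -0.20381394  0.138     ] scene proj top [366.46122718 173.58921733] foot [362.80601419 225.19614736] top: foot [354.72028017 257.95782489]
blue [0.60807714 0.17984832 0.12      ]
white [ 0.59476    -0.17579718  0.12      ]
red [ 0.45400189 -0.01128716  0.075     ]
green [ 0.73539529 -0.00997019  0.075     ]
blue bbox (19, 17, 45, 47)
```

The triangulated knob heights are about 0.155 m for the left mill, which is therefore the tall one, and about 0.132 m for the right, the short one. Tall goes to white first, then short to blue. Next are the neighbours, for choosing the jaw direction, and the rim fits.

```bash
cat >> h.py <<'E'
from scipy.spatial.transform import Rotation as Ro
def go(x,y,z,jaw=None):
    "tool-frame shift (cm) and yaw (deg) from the commanded(~measured) pose; jaw=world angle deg of jaw axis"
    o=arm.get_obs();R=Ro.from_rotvec(o['tool_rot']).as_matrix()
    d=R.T@(np.array([x,y,z])-o['eef_pos'])*100
    cur=np.degrees(np.arctan2(R[1,1],R[0,1]));yaw=0
    if jaw is not None:
        yaw=-((jaw-cur+90)%180-90)
    print('pos',o['eef_pos'].round(4),'jawang',round(cur,1),'tilt',R[:,2].round(3),'shift cm',d.round(2),'yaw',round(yaw,1),'t',round(o['time_s'],2),'F',o['wrist_force'].round(2),'gap',round(o['finger_gap'],3), 'rows',np.ceil(np.linalg.norm(d)/4.17))
E
python3 - <<'E'
from h import *
T=arm.get_calibration('top');imT=np.load('top0.npy')
for u,v in [(166,247),(202,306)]: print('purple head',plane(T,u,v,.14))
# white & blue rim outer edge fit
for nm,(u,v),zs in [('blue',(198,186),0),('white',(347,187),0)]:
    c=plane(T,u,v,.12);e=[proj(T,c+.049*np.array([np.cos(a),np.sin(a),0])) for a in np.linspace(0,2*np.pi,8,endpoint=False)]
    print(nm,c.round(3),np.round(e,0).tolist())
    big=cv2.resize(imT[150:230,int(u)-45:int(u)+45],None,fx=4,fy=4,interpolation=cv2.INTER_CUBIC)
    for a in np.linspace(0,2*np.pi,40):
        for r,col in((.049,(255,0,0)),(.043,(0,255,0))):
            p=proj(T,c+r*np.array([np.cos(a),np.sin(a),0]));cv2.circle(big,(int((p[0]-int(u)+45+.5)*4),int((p[1]-150+.5)*4)),1,col,-1)
    save('rim_'+nm,big)
a=cv2.imread('pics/rim_blue.png');b=cv2.imread('pics/rim_white.png');cv2.imwrite('pics/rims.png',np.hstack([a,b]))
go(.445,.145,.27,0)
E
```

```text
purple head [0.46126657 0.24607443 0.14      ]
purple head [0.32889766 0.16302127 0.14      ]
blue [0.608 0.18  0.12 ] [[198.0, 167.0], [184.0, 173.0], [178.0, 187.0], [183.0, 201.0], [198.0, 206.0], [212.0, 200.0], [218.0, 185.0], [213.0, 172.0]]
white [ 0.594 -0.176  0.12 ] [[346.0, 167.0], [332.0, 174.0], [326.0, 188.0], [333.0, 202.0], [348.0, 207.0], [363.0, 201.0], [368.0, 186.0], [360.0, 173.0]]
pos [ 0.2014 -0.4844  0.2307] jawang -67.4 tilt [-0.     0.001 -1.   ] shift cm [ 46.65 -48.78  -3.85] yaw -67.4 t 0.1 F [ 0.08 -0.39 -0.01] gap 1.001 rows 17.0
```

View pics/rims.png

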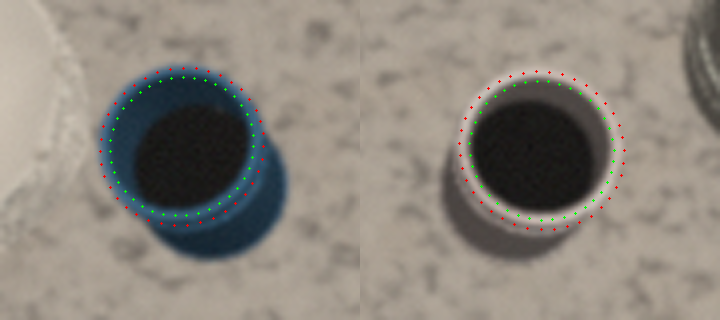

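Rims fit at blue (0.608, 0.180) and white (0.594, -0.176). The plates inside both canisters are visible as dark discs. I'm moving over the tall mill.

jog_arm:
  targets:
    - {"translation":[0,0,-4],"yaw":0}
    - {"translation":[46.6,-48.8,-4],"yaw":-13}
    - {"translation":[46.6,-48.8,-4],"yaw":-13}
    - {"translation":[46.6,-48.8,-4],"yaw":-13}
    - {"translation":[46.6,-48.8,-4],"yaw":-13}
    - {"translation":[46.6,-48.8,-4],"yaw":-13}
    - {"translation":[46.6,-48.8,-4],"yaw":-13}
    - {"translation":[46.6,-48.8,-4],"yaw":-13}
    - {"translation":[46.6,-48.8,-4],"yaw":-13}
    - {"translation":[46.6,-48.8,-4],"yaw":-13}
    - {"translation":[46.6,-48.8,-4],"yaw":-13}
    - {"translation":[46.6,-48.8,-4],"yaw":-13}
  claw: 100
  grip_force: 40

```text
time_s: 1.1
eef_pos: [0.3666, -0.0552, 0.2713]
tool_rot: [2.991, 0.959, 0.0]
wrist_force: [1.9, -0.5, 0.0]
finger_gap: 1.002
```

```bash
python3 - <<'E'
from h import *
T=arm.get_calibration('top')
# plate far(top) edge / side edge vs height
for nm,c in(('blue',(.608,.180)),('white',(.594,-.176))):
    for h in(.035,.05,.065,.08,.095):
        e=np.array([proj(T,[c[0]+.043*np.cos(a),c[1]+.043*np.sin(a),h]) for a in np.linspace(0,2*np.pi,80)])
        print(nm,h,'u',e[:,0].min().round(1),e[:,0].max().round(1),'vmin',e[:,1].min().round(1))
go(.445,.145,.27,-54)
E
```

```text
blue 0.035 u 188.2 221.2 vmin 179.4
blue 0.05 u 186.8 220.3 vmin 177.7
blue 0.065 u 185.4 219.4 vmin 175.9
blue 0.08 u 184.0 218.5 vmin 174.1
blue 0.095 u 182.5 217.6 vmin 172.3
white 0.035 u 325.3 358.5 vmin 180.1
white 0.05 u 325.9 359.6 vmin 178.4
white 0.065 u 326.5 360.7 vmin 176.6
white 0.08 u 327.1 361.8 vmin 174.8
white 0.095 u 327.8 363.0 vmin 173.0
pos [ 0.3666 -0.0552  0.2713] jawang -54.5 tilt [ 0. -0. -1.] shift cm [ 18.02 -11.73   0.13] yaw -0.5 t 1.1 F [ 1.93 -0.51  0.01] gap 1.002 rows 6.0
```

jog_arm:
  targets:
    - {"translation":[18,-11.7,0],"yaw":0}
    - {"translation":[18,-11.7,0],"yaw":0}
    - {"translation":[18,-11.7,0],"yaw":0}
    - {"translation":[18,-11.7,0],"yaw":0}
    - {"translation":[18,-11.7,0],"yaw":0}
    - {"translation":[18,-11.7,0],"yaw":0}
    - {"translation":[18,-11.7,0],"yaw":0}
    - {"translation":[18,-11.7,0],"yaw":0}

```text
time_s: 1.77
eef_pos: [0.4444, 0.1424, 0.2707]
tool_rot: [2.991, 0.961, -0.003]
wrist_force: [-0.6, -0.7, -0.8]
finger_gap: 0.996
```

```bash
python3 - <<'E'
from h import *
c=arm.get_calibration('wrist');print(c)
im=arm.capture('wrist');save('w1',im);np.save('w1.npy',im)
go(.445,.145,.27,-54)
E
```

```text
{'camera_matrix': array([[325.1922621 ,   0.        , 285.2062055 ],
       [  0.        , 325.1922621 , 204.99946993],
       [  0.        ,   0.        ,   1.        ]]), 'R': array([[ 5.82633138e-01, -8.12735247e-01, -2.08786687e-04],
       [-7.83558456e-01, -5.61785076e-01,  2.65393433e-01],
       [-2.15811890e-01, -1.54463412e-01, -9.64140178e-01]]), 't': array([-0.14324807,  0.38324005,  0.53424718])}
pos [0.4444 0.1417 0.2709] jawang -54.5 tilt [-0.001 -0.001 -1.   ] shift cm [ 0.24 -0.24  0.09] yaw -0.5 t 1.82 F [-0.23 -0.77  0.21] gap 1.001 rows 1.0
```

View pics/w1.png

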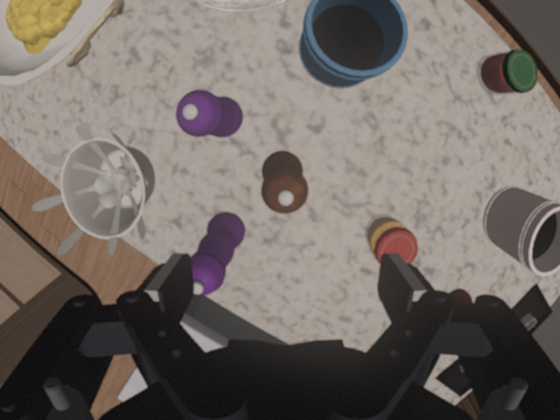

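The wrist view shows the tall mill's knob at (286,198), centred between the jaws. The purple mills are at (205,112) and (205,275), clear of the fingers.

```bash
cat >> h.py <<'E'
def fplane(cal,u,v,z):
    K=np.array(cal['camera_matrix']);p=np.array([(u-K[0,2])/K[0,0],(v-K[1,2])/K[1,1]]);r=np.hypot(*p)
    d=np.array([*(p/r*np.sin(r)),np.cos(r)]);R=np.array(cal['R']);o=-R.T@np.array(cal['t']);d=R.T@d
    return o+d*(z-o[2])/d[2]
E
python3 - <<'E'
from h import *
c=arm.get_calibration('wrist')
print('knob',fplane(c,286,198,.16),'head',fplane(c,285,191,.135))
print('blue rim',fplane(c,356,32,.12), 'red',fplane(c,397,247,.075),'purple',fplane(c,190,112,.16))
go(.445,.145,.114)
E
```

```text
knob [0.44744002 0.14297285 0.16      ] head [0.44700257 0.14366852 0.135     ]
blue rim [0.60290692 0.17601853 0.12      ] red [ 0.45802926 -0.01009532  0.075     ] purple [0.46061766 0.24576199 0.16      ]
pos [0.4444 0.1417 0.2709] jawang -54.5 tilt [-0.001 -0.001 -1.   ] shift cm [ 0.26 -0.24 15.69] yaw 0 t 1.82 F [-0.23 -0.77  0.21] gap 1.001 rows 4.0
```

Three views agree on the tall mill at about (0.4465, 0.144). Descending and gripping.

jog_arm:
  targets:
    - {"translation":[0.3,0,4],"yaw":0}
    - {"translation":[0.3,0,8],"yaw":0}
    - {"translation":[0.3,0,11],"yaw":0}
    - {"translation":[0.3,0,13],"yaw":0}
    - {"translation":[0.3,0,14.5],"yaw":0}
    - {"translation":[0.3,0,15.5],"yaw":0}
    - {"translation":[0.3,0,15.9],"yaw":0}
    - {"translation":[0.3,0,15.9],"yaw":0}
    - {"translation":[0.3,0,15.9],"yaw":0}

```text
time_s: 2.57
eef_pos: [0.4477, 0.1434, 0.1129]
tool_rot: [2.992, 0.957, 0.001]
wrist_force: [0.2, 0.1, -0.1]
finger_gap: 1.002
```

```bash
python3 - <<'E'
from h import *
im=arm.capture('wrist');save('w2',im)
go(.4465,.1437,.112)
E
```

```text
pos [0.4479 0.1437 0.1132] jawang -54.5 tilt [ 0.002  0.    -1.   ] shift cm [-0.12 -0.08  0.12] yaw 0 t 2.62 F [-0.08 -0.31  0.31] gap 0.999 rows 1.0
```

View pics/w2.png

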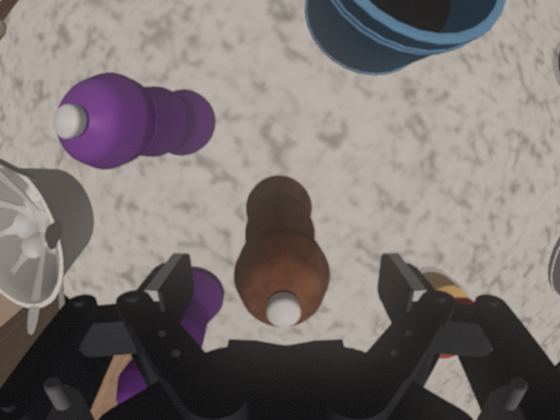

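The head is at (283,275), midway between the pads at (175,280) and (397,280). Closing and lifting.

jog_arm:
  targets:
    - {"translation":[0,0,0],"yaw":0}
    - {"translation":[0,0,0],"yaw":0}
    - {"translation":[0,0,0],"yaw":0}
    - {"translation":[0,0,0],"yaw":0}
    - {"translation":[0,0,0],"yaw":0}
    - {"translation":[0,0,0],"yaw":0}
    - {"translation":[0,0,0],"yaw":0}
    - {"translation":[0,0,0],"yaw":0}
    - {"translation":[0,0,0],"yaw":0}
    - {"translation":[0,0,0],"yaw":0}
    - {"translation":[0,0,0],"yaw":0}
    - {"translation":[0,0,0],"yaw":0}
  claw: 0
  grip_force: 40

```text
time_s: 3.62
eef_pos: [0.4478, 0.1446, 0.113]
tool_rot: [2.991, 0.96, 0.002]
wrist_force: [-0.7, -0.5, 6.2]
finger_gap: 0.473
```

jog_arm:
  targets:
    - {"translation":[0,0,-0.5],"yaw":0}
    - {"translation":[0,0,-1.5],"yaw":0}
    - {"translation":[0,0,-4],"yaw":0}
    - {"translation":[0,0,-8],"yaw":0}
    - {"translation":[0,0,-12],"yaw":0}
    - {"translation":[0,0,-15.5],"yaw":0}
    - {"translation":[0,0,-17],"yaw":0}
    - {"translation":[0,0,-17],"yaw":0}
    - {"translation":[0,0,-17],"yaw":0}
    - {"translation":[0,0,-17],"yaw":0}

```text
time_s: 4.45
eef_pos: [0.4463, 0.1442, 0.2804]
tool_rot: [-2.991, -0.959, 0.006]
wrist_force: [0.4, -1.7, -3.0]
finger_gap: 0.463
```

```bash
python3 - <<'E'
from h import *
im=arm.capture('wrist');save('w3',im)
go(.594,-.176,.283)
E
```

```text
pos [0.4463 0.1442 0.2802] jawang -54.4 tilt [-0.004 -0.001 -1.   ] shift cm [-6.61 34.63 -0.32] yaw 0 t 4.5 F [ 0.49  1.09 -2.28] gap 0.47 rows 9.0
```

View pics/w3.png

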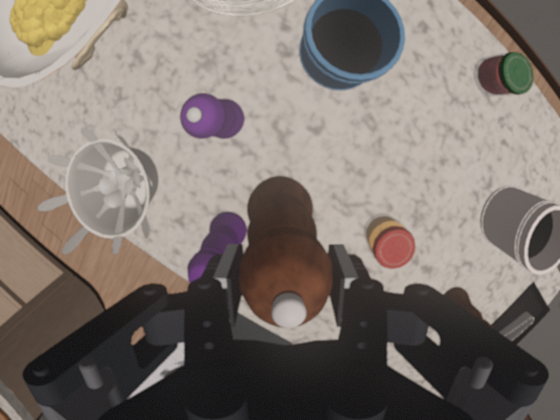

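The tall mill is held upright between the pads (gap 0.47) and the force reads about its weight. Carrying it over the white canister.

jog_arm:
  targets:
    - {"translation":[-0.4,2,0],"yaw":0}
    - {"translation":[-1,5.5,0],"yaw":0}
    - {"translation":[-1.7,9,0],"yaw":0}
    - {"translation":[-2.4,12.5,0],"yaw":0}
    - {"translation":[-3.1,16,0],"yaw":0}
    - {"translation":[-3.8,19.5,0],"yaw":0}
    - {"translation":[-4.4,23,0],"yaw":0}
    - {"translation":[-5,26.5,0],"yaw":0}
    - {"translation":[-5.7,30,0],"yaw":0}
    - {"translation":[-6.2,32.8,0],"yaw":0}
    - {"translation":[-6.6,34.3,0],"yaw":0}
    - {"translation":[-6.6,34.6,0],"yaw":0}

```text
time_s: 5.5
eef_pos: [0.5948, -0.1786, 0.2789]
tool_rot: [-2.991, -0.954, 0.006]
wrist_force: [-0.5, 0.2, -2.7]
finger_gap: 0.47
```

jog_arm:
  targets:
    - {"translation":[0,0,0],"yaw":0}
    - {"translation":[0,0,0],"yaw":0}
    - {"translation":[0,0,0],"yaw":0}
    - {"translation":[0,0,0],"yaw":0}
    - {"translation":[0,0,0],"yaw":0}

```text
time_s: 5.92
eef_pos: [0.5948, -0.1745, 0.2827]
tool_rot: [2.991, 0.961, 0.0]
wrist_force: [0.1, -0.4, -2.3]
finger_gap: 0.471
```

```bash
python3 - <<'E'
from h import *
go(.594,-.176,.213)
c=arm.get_calibration('wrist')
a=arm.capture('wrist');save('w4',a);np.save('w4.npy',a)
b=arm.capture('top');np.save('t4.npy',b)
save('t4',cv2.resize(b[120:300,260:460],None,fx=3,fy=3,interpolation=cv2.INTER_CUBIC))
F=[arm.get_obs()['wrist_force'].round(2)];print(F)
E
```

```text
pos [ 0.5948 -0.1745  0.2827] jawang -54.4 tilt [ 0. -0. -1.] shift cm [-0.16  0.07  6.97] yaw 0 t 5.92 F [ 0.14 -0.37 -2.27] gap 0.471 rows 2.0
[array([ 0.58, -0.39, -2.54])]
```

View pics/w4.png

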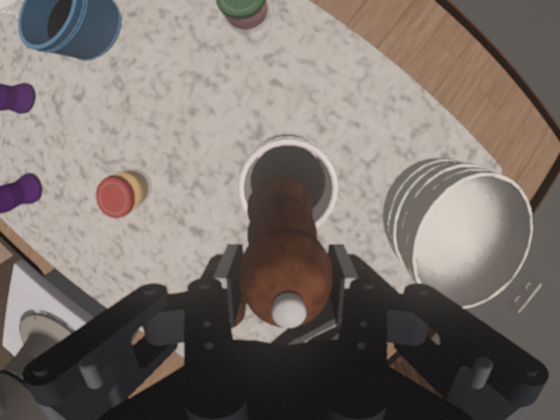

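View pics/t4.png

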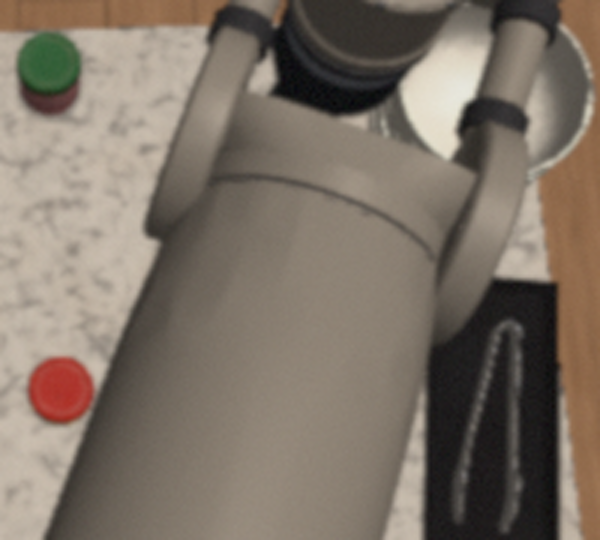

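The wrist view shows the white rim centred near (289,185), with the mill's foot inside it. I'll check the centre and the clearance to the bowl stack at (460,235).

```bash
python3 - <<'E'
from h import *
c=arm.get_calibration('wrist');T=arm.get_calibration('top');S=arm.get_calibration('scene')
for p in [(289,185),(240,185),(338,186),(289,136)]: print(p,fplane(c,*p,.12).round(4))
print('foot far edge',fplane(c,284,178,.17))
for z in (.1,.15,.2):
  print(z,'bowl near edge wrist',fplane(c,415,262,z).round(3),fplane(c,475,237,z).round(3),'top centre',plane(T,423,150,z).round(3))
E
```

```text
(289, 185) [ 0.5998 -0.176   0.12  ]
(240, 185) [ 0.5724 -0.1375  0.12  ]
(338, 186) [ 0.6268 -0.215   0.12  ]
(289, 136) [ 0.6379 -0.1486  0.12  ]
foot far edge [ 0.61019289 -0.16284407  0.17      ]
0.1 bowl near edge wrist [ 0.609 -0.351  0.1  ] [ 0.679 -0.399  0.1  ] top centre [ 0.688 -0.375  0.1  ]
0.15 bowl near edge wrist [ 0.615 -0.318  0.15 ] [ 0.674 -0.358  0.15 ] top centre [ 0.67  -0.356  0.15 ]
0.2 bowl near edge wrist [ 0.622 -0.285  0.2  ] [ 0.67  -0.318  0.2  ] top centre [ 0.651 -0.336  0.2  ]
```

jog_arm:
  targets:
    - {"translation":[0,0.2,1],"yaw":0}
    - {"translation":[0,0.2,3],"yaw":0}
    - {"translation":[0,0.2,5],"yaw":0}
    - {"translation":[0,0.2,6],"yaw":0}
    - {"translation":[0,0.2,6.6],"yaw":0}
    - {"translation":[0,0.2,6.9],"yaw":0}
    - {"translation":[0,0.2,7],"yaw":0}
    - {"translation":[0,0.2,7],"yaw":0}
    - {"translation":[0,0.2,7],"yaw":0}

```text
time_s: 6.77
eef_pos: [0.5966, -0.1774, 0.2133]
tool_rot: [2.99, 0.959, 0.002]
wrist_force: [0.0, -0.3, -3.1]
finger_gap: 0.47
```

jog_arm:
  targets:
    - {"translation":[0,0,0.1],"yaw":0}
    - {"translation":[0,0,0.2],"yaw":0}
    - {"translation":[0,0,0.3],"yaw":0}
    - {"translation":[0,0,0.3],"yaw":0}

```text
time_s: 7.1
eef_pos: [0.596, -0.1771, 0.2092]
tool_rot: [2.992, 0.959, -0.0]
wrist_force: [0.9, -0.5, -2.9]
finger_gap: 0.47
```

Free force is about -2.5 N. I'll continue in 3 mm steps, one call at a time, until the force rises.

jog_arm:
  targets:
    - {"translation":[0,0,0.1],"yaw":0}
    - {"translation":[0,0,0.2],"yaw":0}
    - {"translation":[0,0,0.3],"yaw":0}
    - {"translation":[0,0,0.3],"yaw":0}

```text
time_s: 7.43
eef_pos: [0.596, -0.1771, 0.206]
tool_rot: [-2.991, -0.959, 0.001]
wrist_force: [-0.3, 0.2, -3.0]
finger_gap: 0.466
```

jog_arm:
  targets:
    - {"translation":[0,0,0.1],"yaw":0}
    - {"translation":[0,0,0.2],"yaw":0}
    - {"translation":[0,0,0.3],"yaw":0}
    - {"translation":[0,0,0.3],"yaw":0}

```text
time_s: 7.77
eef_pos: [0.596, -0.1771, 0.203]
tool_rot: [-2.991, -0.959, 0.001]
wrist_force: [-1.0, -0.8, -2.2]
finger_gap: 0.472
```

jog_arm:
  targets:
    - {"translation":[0,0,0.1],"yaw":0}
    - {"translation":[0,0,0.2],"yaw":0}
    - {"translation":[0,0,0.3],"yaw":0}
    - {"translation":[0,0,0.3],"yaw":0}

```text
time_s: 8.1
eef_pos: [0.596, -0.1771, 0.2]
tool_rot: [-2.991, -0.959, 0.001]
wrist_force: [-0.9, 0.4, -2.4]
finger_gap: 0.469
```

jog_arm:
  targets:
    - {"translation":[0,0,0.1],"yaw":0}
    - {"translation":[0,0,0.2],"yaw":0}
    - {"translation":[0,0,0.3],"yaw":0}
    - {"translation":[0,0,0.3],"yaw":0}

```text
time_s: 8.43
eef_pos: [0.596, -0.1771, 0.1971]
tool_rot: [-2.991, -0.959, 0.0]
wrist_force: [-1.1, -0.3, -2.3]
finger_gap: 0.466
```

jog_arm:
  targets:
    - {"translation":[0,0,0.1],"yaw":0}
    - {"translation":[0,0,0.2],"yaw":0}
    - {"translation":[0,0,0.3],"yaw":0}
    - {"translation":[0,0,0.3],"yaw":0}

```text
time_s: 8.77
eef_pos: [0.5962, -0.1771, 0.1945]
tool_rot: [2.991, 0.959, 0.0]
wrist_force: [-0.6, 0.1, 0.3]
finger_gap: 0.47
```

Contact: the force went from -2.4 to +0.3 N, so the plate now carries the mill (foot at about 0.082 m). Checking the reading again before release.

```bash
python3 - <<'E'
from h import *
for i in range(3):
    save('w5',arm.capture('wrist'));print(arm.get_obs()['wrist_force'].round(2))
go(.596,-.177,.1945)
E
```

```text
[-1.59  0.29  0.71]
[0.37 0.08 0.7 ]
[-0.95  0.02  0.72]
pos [ 0.5962 -0.1772  0.1946] jawang -54.4 tilt [ 0. -0. -1.] shift cm [-0.01 -0.02  0.01] yaw 0 t 8.92 F [-0.95  0.02  0.72] gap 0.474 rows 1.0
```

View pics/w5.png

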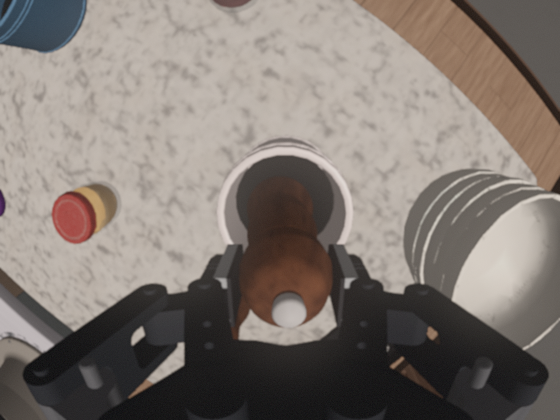

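The mill's foot sits centred in the white canister (rim about 220–352 px, mill at 285) and the force is steady at +0.7 N. Releasing.

jog_arm:
  targets:
    - {"translation":[0,0,0],"yaw":0}
    - {"translation":[0,0,0],"yaw":0}
    - {"translation":[0,0,0],"yaw":0}
    - {"translation":[0,0,0],"yaw":0}
    - {"translation":[0,0,0],"yaw":0}
    - {"translation":[0,0,0],"yaw":0}
    - {"translation":[0,0,0],"yaw":0}
    - {"translation":[0,0,0],"yaw":0}
  claw: 100

```text
time_s: 9.58
eef_pos: [0.5961, -0.1771, 0.1943]
tool_rot: [2.991, 0.959, 0.0]
wrist_force: [1.0, -0.6, -0.4]
finger_gap: 1.001
```

jog_arm:
  targets:
    - {"translation":[0,0,-1],"yaw":0}
    - {"translation":[0,0,-3],"yaw":0}
    - {"translation":[0,0,-6],"yaw":0}
    - {"translation":[0,0,-9],"yaw":0}
    - {"translation":[0,0,-11],"yaw":0}
    - {"translation":[0,0,-12],"yaw":0}
    - {"translation":[0,0,-12],"yaw":0}
    - {"translation":[0,0,-12],"yaw":0}

```text
time_s: 10.25
eef_pos: [0.596, -0.177, 0.3139]
tool_rot: [-2.991, -0.959, 0.0]
wrist_force: [-0.4, 0.6, -0.2]
finger_gap: 1.002
```

```bash
python3 - <<'E'
from h import *
c=arm.get_calibration('wrist')
save('w6',arm.capture('wrist'))
go(.436,-.204,.27,-54)
# for short mill: neighbours = white canister, tray
E
```

```text
pos [ 0.5956 -0.1769  0.3128] jawang -54.4 tilt [-0.002  0.001 -1.   ] shift cm [-14.55  -7.08   4.32] yaw -0.4 t 10.3 F [-0.16  0.27 -0.89] gap 1.003 rows 5.0
```

View pics/w6.png

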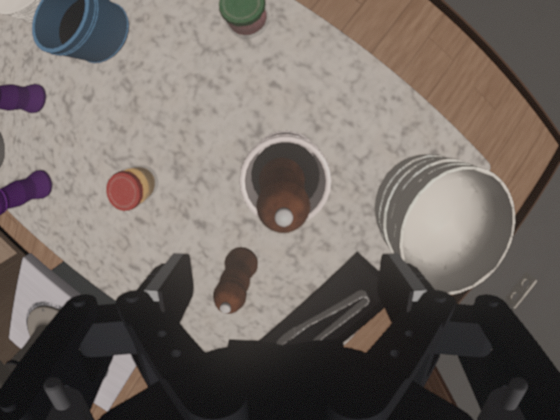

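The tall mill stands upright in the white canister, with its knob at (284,217). The remaining brown mill's knob is at (226,309); it's the only brown one left on the worktop, so it's the short mill. I'll measure it and check where the camera sits relative to the tool.

```bash
python3 - <<'E'
from h import *
c=arm.get_calibration('wrist');R=np.array(c['R']);o=arm.get_obs()
cp=-R.T@c['t'];print('cam',cp,'tool frame',Ro.from_rotvec(o['tool_rot']).as_matrix().T@(cp-o['eef_pos']))
print('short knob',fplane(c,225.5,309,.138),fplane(c,229,298,.113))
print('tall knob',fplane(c,284,217,.24))
go(.436,-.204,.27,-54)
E
```

```text
cam [ 0.65040566 -0.13824916  0.4555081 ] tool frame [ 6.68714178e-02  8.99104239e-05 -1.42745947e-01]
short knob [ 0.43586326 -0.20501712  0.138     ] [ 0.43603109 -0.20523652  0.113     ]
tall knob [ 0.59447126 -0.17666853  0.24      ]
pos [ 0.5956 -0.1769  0.3128] jawang -54.4 tilt [-0.002  0.001 -1.   ] shift cm [-14.55  -7.08   4.32] yaw -0.4 t 10.3 F [-0.16  0.27 -0.89] gap 1.003 rows 5.0
```

jog_arm:
  targets:
    - {"translation":[-3,-1.5,0],"yaw":0}
    - {"translation":[-6.5,-3.1,0],"yaw":0}
    - {"translation":[-10,-4.8,0],"yaw":0}
    - {"translation":[-13,-6.3,1],"yaw":0}
    - {"translation":[-14.4,-6.9,3.5],"yaw":0}
    - {"translation":[-14.5,-7,6],"yaw":0}
    - {"translation":[-14.5,-7,7],"yaw":0}
    - {"translation":[-14.5,-7,7],"yaw":0}
    - {"translation":[-14.5,-7,7],"yaw":0}
    - {"translation":[-14.5,-7,7],"yaw":0}

```text
time_s: 11.13
eef_pos: [0.4377, -0.2046, 0.2444]
tool_rot: [2.991, 0.96, -0.0]
wrist_force: [-0.7, 0.3, -0.3]
finger_gap: 1.002
```

```bash
python3 - <<'E'
from h import *
c=arm.get_calibration('wrist')
im=arm.capture('wrist');save('w7',im)
go(.436,-.2045,.093,-54)
print([proj(arm.get_calibration('scene'),[.436,-.2045,z]).round(1) for z in (0,.14)])
save('s7',arm.capture('scene'))
E
```

```text
pos [ 0.4379 -0.2047  0.2447] jawang -54.4 tilt [ 0.001 -0.001 -1.   ] shift cm [-0.15 -0.14 15.17] yaw -0.4 t 11.18 F [-0.13 -0.54  0.19] gap 0.998 rows 4.0
[array([363. , 225.1]), array([366.7, 172.7])]
```

View pics/w7.png

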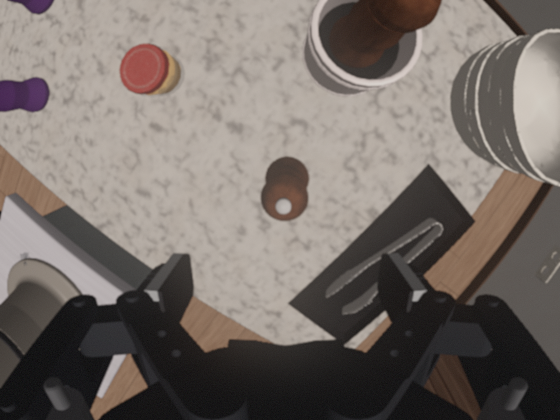

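View pics/s7.png

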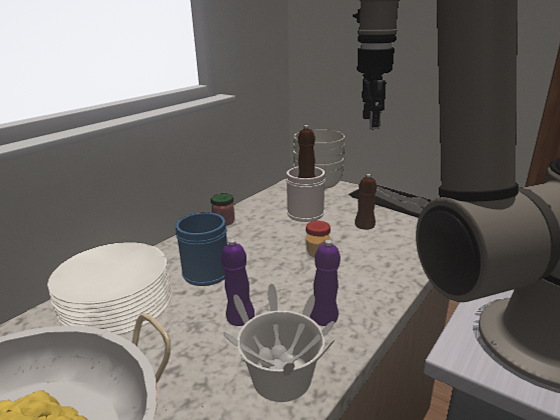

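The short mill (knob at (284,206)) lies between the jaws. The scene view confirms the tall mill upright in the white canister. Descending and gripping.

jog_arm:
  targets:
    - {"translation":[-0.1,-0.1,4],"yaw":0}
    - {"translation":[-0.1,-0.1,8],"yaw":0}
    - {"translation":[-0.1,-0.1,11],"yaw":0}
    - {"translation":[-0.1,-0.1,13],"yaw":0}
    - {"translation":[-0.1,-0.1,14.3],"yaw":0}
    - {"translation":[-0.1,-0.1,15],"yaw":0}
    - {"translation":[-0.1,-0.1,15.2],"yaw":0}
    - {"translation":[-0.1,-0.1,15.2],"yaw":0}
    - {"translation":[-0.1,-0.1,15.2],"yaw":0}

```text
time_s: 11.98
eef_pos: [0.4368, -0.2047, 0.0933]
tool_rot: [2.99, 0.959, 0.002]
wrist_force: [-0.2, -1.1, -0.2]
finger_gap: 1.002
```

```bash
python3 - <<'E'
from h import *
save('w8',arm.capture('wrist'))
go(.436,-.2045,.093,-54)
E
```

```text
pos [ 0.4368 -0.2047  0.0934] jawang -54.4 tilt [ 0.002 -0.001 -1.   ] shift cm [-0.05 -0.07  0.04] yaw -0.4 t 12.03 F [0.6  0.33 0.56] gap 1.0 rows 1.0
```

View pics/w8.png

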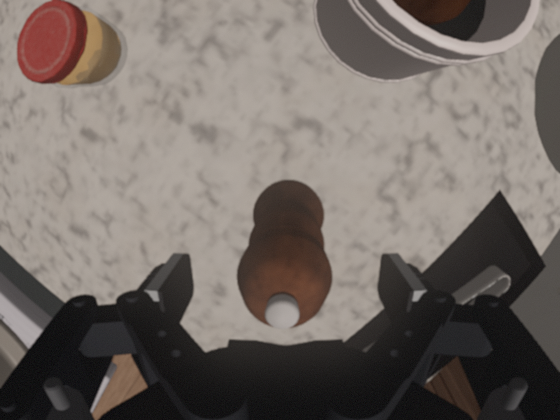

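The head is centred at (284,275) between the pads. Closing, then lifting.

jog_arm:
  targets:
    - {"translation":[0,0,0],"yaw":0}
    - {"translation":[0,0,0],"yaw":0}
    - {"translation":[0,0,0],"yaw":0}
    - {"translation":[0,0,0],"yaw":0}
    - {"translation":[0,0,0],"yaw":0}
    - {"translation":[0,0,0],"yaw":0}
    - {"translation":[0,0,0],"yaw":0}
    - {"translation":[0,0,0],"yaw":0}
    - {"translation":[0,0,0],"yaw":0}
    - {"translation":[0,0,0],"yaw":0}
    - {"translation":[0,0,0],"yaw":0}
    - {"translation":[0,0,0],"yaw":0}
  claw: 0
  grip_force: 40

```text
time_s: 13.03
eef_pos: [0.4364, -0.2046, 0.093]
tool_rot: [2.99, 0.959, 0.001]
wrist_force: [-1.0, 0.3, 5.3]
finger_gap: 0.465
```

jog_arm:
  targets:
    - {"translation":[0,0,-0.5],"yaw":0}
    - {"translation":[0,0,-1.5],"yaw":0}
    - {"translation":[0,0,-4],"yaw":0}
    - {"translation":[0,0,-8],"yaw":0}
    - {"translation":[0,0,-12],"yaw":0}
    - {"translation":[0,0,-15.5],"yaw":0}
    - {"translation":[0,0,-17],"yaw":0}
    - {"translation":[0,0,-17],"yaw":0}
    - {"translation":[0,0,-17],"yaw":0}
    - {"translation":[0,0,-17],"yaw":0}

```text
time_s: 13.87
eef_pos: [0.4352, -0.2037, 0.2607]
tool_rot: [-2.989, -0.959, 0.003]
wrist_force: [0.1, -0.4, -2.0]
finger_gap: 0.462
```

```bash
python3 - <<'E'
from h import *
save('w9',arm.capture('wrist'))
go(.436,.0,.263)
go(.6065,.179,.263)
E
```

```text
pos [ 0.4352 -0.2037  0.2604] jawang -54.4 tilt [-0.003  0.002 -1.   ] shift cm [ 11.91 -16.52  -0.22] yaw 0 t 13.92 F [-0.08  0.31 -0.9 ] gap 0.461 rows 5.0
pos [ 0.4352 -0.2037  0.2604] jawang -54.4 tilt [-0.003  0.002 -1.   ] shift cm [ 36.19 -21.17  -0.23] yaw 0 t 13.92 F [-0.08  0.31 -0.9 ] gap 0.461 rows 11.0
```

View pics/w9.png

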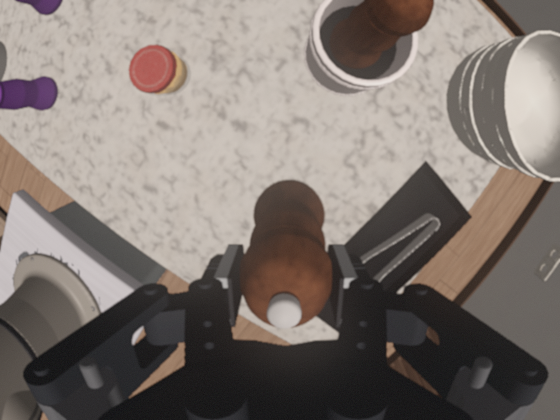

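The short mill is held upright with its foot at about 0.167 m. I'll go parallel to the front first, clear of the tall mill, then over to the blue canister.

jog_arm:
  targets:
    - {"translation":[1,-1.5,0],"yaw":0}
    - {"translation":[3,-4.2,0],"yaw":0}
    - {"translation":[5,-7,0],"yaw":0}
    - {"translation":[7,-9.8,0],"yaw":0}
    - {"translation":[9,-12.6,0],"yaw":0}
    - {"translation":[11.5,-15.3,0],"yaw":0}
    - {"translation":[14.5,-16.6,0],"yaw":0}
    - {"translation":[18,-17.4,0],"yaw":0}
    - {"translation":[21.5,-18.1,0],"yaw":0}
    - {"translation":[25,-18.8,0],"yaw":0}
    - {"translation":[28.5,-19.5,0],"yaw":0}
    - {"translation":[32,-20.3,0],"yaw":0}

```text
time_s: 14.92
eef_pos: [0.5786, 0.1483, 0.2599]
tool_rot: [-2.991, -0.959, 0.006]
wrist_force: [0.9, -0.8, -0.2]
finger_gap: 0.46
```

jog_arm:
  targets:
    - {"translation":[2.5,-0.5,0],"yaw":0}
    - {"translation":[3.7,-0.8,0],"yaw":0}
    - {"translation":[4.2,-0.9,0],"yaw":0}
    - {"translation":[4.2,-0.9,0],"yaw":0}
    - {"translation":[4.2,-0.9,0],"yaw":0}
    - {"translation":[4.2,-0.9,0],"yaw":0}
    - {"translation":[4.2,-0.9,0],"yaw":0}
    - {"translation":[4.2,-0.9,0],"yaw":0}

```text
time_s: 15.58
eef_pos: [0.607, 0.1779, 0.2627]
tool_rot: [2.992, 0.958, 0.001]
wrist_force: [0.2, -0.5, -1.5]
finger_gap: 0.46
```

```bash
python3 - <<'E'
from h import *
save('w10',arm.capture('wrist'))
go(.6065,.179,.191)
E
```

```text
pos [0.607  0.1781 0.2628] jawang -54.5 tilt [ 0.001 -0.    -1.   ] shift cm [ 0.01 -0.11  7.18] yaw 0 t 15.63 F [ 0.    0.33 -1.88] gap 0.46 rows 2.0
```

View pics/w10.png

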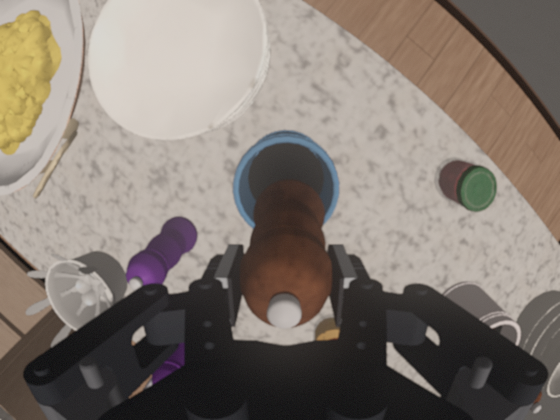

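```bash
python3 - <<'E'
from h import *
c=arm.get_calibration('wrist')
a=fplane(c,233,184,.12);b=fplane(c,339,184,.12);t=fplane(c,286,131,.12)
print((a+b)/2,np.linalg.norm(a-b),t-.049*np.array([.814,.581,0]))
T=arm.get_calibration('top')
# plate height from the wrist/plates: purple clearance
print('purple1 dist', np.hypot(.607-.461,.178-.246))
E
```

```text
[0.61448449 0.18233631 0.12      ] 0.09577359353361664 [0.61295786 0.18129335 0.12      ]
purple1 dist 0.1610589954023059
```

The top camera gives (0.608, 0.180) and the wrist gives (0.613, 0.181) for the blue centre. I'll aim for (0.6105, 0.181), well within the 17 mm slack.

jog_arm:
  targets:
    - {"translation":[0.4,0,0],"yaw":0}
    - {"translation":[0.4,0,1],"yaw":0}
    - {"translation":[0.4,0,3],"yaw":0}
    - {"translation":[0.4,0,5],"yaw":0}
    - {"translation":[0.4,0,6],"yaw":0}
    - {"translation":[0.4,0,6.6],"yaw":0}
    - {"translation":[0.4,0,7],"yaw":0}
    - {"translation":[0.4,0,7],"yaw":0}
    - {"translation":[0.4,0,7],"yaw":0}
    - {"translation":[0.4,0,7],"yaw":0}

```text
time_s: 16.47
eef_pos: [0.611, 0.1811, 0.1934]
tool_rot: [2.991, 0.959, 0.003]
wrist_force: [0.5, 0.6, -1.8]
finger_gap: 0.463
```

jog_arm:
  targets:
    - {"translation":[0,0,0.1],"yaw":0}
    - {"translation":[0,0,0.2],"yaw":0}
    - {"translation":[0,0,0.3],"yaw":0}
    - {"translation":[0,0,0.3],"yaw":0}

```text
time_s: 16.8
eef_pos: [0.6104, 0.181, 0.1892]
tool_rot: [2.991, 0.959, -0.0]
wrist_force: [1.0, 0.1, -1.8]
finger_gap: 0.465
```

jog_arm:
  targets:
    - {"translation":[0,0,0.1],"yaw":0}
    - {"translation":[0,0,0.2],"yaw":0}
    - {"translation":[0,0,0.3],"yaw":0}
    - {"translation":[0,0,0.3],"yaw":0}

```text
time_s: 17.13
eef_pos: [0.6103, 0.181, 0.1859]
tool_rot: [2.991, 0.959, -0.001]
wrist_force: [0.2, 0.3, -1.3]
finger_gap: 0.461
```

jog_arm:
  targets:
    - {"translation":[0,0,0.1],"yaw":0}
    - {"translation":[0,0,0.2],"yaw":0}
    - {"translation":[0,0,0.3],"yaw":0}
    - {"translation":[0,0,0.3],"yaw":0}

```text
time_s: 17.47
eef_pos: [0.6104, 0.181, 0.183]
tool_rot: [2.991, 0.959, -0.001]
wrist_force: [-0.1, 0.1, -1.8]
finger_gap: 0.464
```

jog_arm:
  targets:
    - {"translation":[0,0,0.1],"yaw":0}
    - {"translation":[0,0,0.2],"yaw":0}
    - {"translation":[0,0,0.3],"yaw":0}
    - {"translation":[0,0,0.3],"yaw":0}

```text
time_s: 17.8
eef_pos: [0.6104, 0.181, 0.18]
tool_rot: [2.992, 0.959, -0.001]
wrist_force: [-0.2, 0.1, -2.1]
finger_gap: 0.459
```

jog_arm:
  targets:
    - {"translation":[0,0,0.1],"yaw":0}
    - {"translation":[0,0,0.2],"yaw":0}
    - {"translation":[0,0,0.3],"yaw":0}
    - {"translation":[0,0,0.3],"yaw":0}

```text
time_s: 18.13
eef_pos: [0.6104, 0.181, 0.177]
tool_rot: [2.991, 0.959, -0.001]
wrist_force: [-0.6, 0.0, -2.4]
finger_gap: 0.462
```

jog_arm:
  targets:
    - {"translation":[0,0,0.1],"yaw":0}
    - {"translation":[0,0,0.2],"yaw":0}
    - {"translation":[0,0,0.3],"yaw":0}
    - {"translation":[0,0,0.3],"yaw":0}

```text
time_s: 18.47
eef_pos: [0.6104, 0.181, 0.174]
tool_rot: [2.991, 0.959, -0.001]
wrist_force: [-0.6, -0.0, -0.8]
finger_gap: 0.467
```

jog_arm:
  targets:
    - {"translation":[0,0,0.1],"yaw":0}
    - {"translation":[0,0,0.2],"yaw":0}
    - {"translation":[0,0,0.2],"yaw":0}
    - {"translation":[0,0,0.2],"yaw":0}

```text
time_s: 18.8
eef_pos: [0.6104, 0.181, 0.1722]
tool_rot: [2.991, 0.959, -0.0]
wrist_force: [0.2, -0.2, -1.2]
finger_gap: 0.46
```

jog_arm:
  targets:
    - {"translation":[0,0,0.1],"yaw":0}
    - {"translation":[0,0,0.2],"yaw":0}
    - {"translation":[0,0,0.2],"yaw":0}
    - {"translation":[0,0,0.2],"yaw":0}

```text
time_s: 19.13
eef_pos: [0.6104, 0.181, 0.1702]
tool_rot: [2.991, 0.959, -0.0]
wrist_force: [-0.1, 0.1, -1.6]
finger_gap: 0.461
```

Not in contact yet; that reading was noise. Continuing.

jog_arm:
  targets:
    - {"translation":[0,0,0.1],"yaw":0}
    - {"translation":[0,0,0.2],"yaw":0}
    - {"translation":[0,0,0.3],"yaw":0}
    - {"translation":[0,0,0.3],"yaw":0}

```text
time_s: 19.47
eef_pos: [0.6103, 0.181, 0.167]
tool_rot: [2.991, 0.959, -0.001]
wrist_force: [0.2, -0.1, -2.0]
finger_gap: 0.463
```

jog_arm:
  targets:
    - {"translation":[0,0,0.1],"yaw":0}
    - {"translation":[0,0,0.2],"yaw":0}
    - {"translation":[0,0,0.3],"yaw":0}
    - {"translation":[0,0,0.3],"yaw":0}

```text
time_s: 19.8
eef_pos: [0.6103, 0.181, 0.164]
tool_rot: [-2.991, -0.959, 0.001]
wrist_force: [0.6, 0.5, -0.7]
finger_gap: 0.461
```

jog_arm:
  targets:
    - {"translation":[0,0,0.1],"yaw":0}
    - {"translation":[0,0,0.2],"yaw":0}
    - {"translation":[0,0,0.2],"yaw":0}
    - {"translation":[0,0,0.2],"yaw":0}

```text
time_s: 20.13
eef_pos: [0.6105, 0.181, 0.1622]
tool_rot: [2.991, 0.959, -0.0]
wrist_force: [0.8, -0.3, -2.1]
finger_gap: 0.466
```

jog_arm:
  targets:
    - {"translation":[0,0,0.1],"yaw":0}
    - {"translation":[0,0,0.2],"yaw":0}
    - {"translation":[0,0,0.3],"yaw":0}
    - {"translation":[0,0,0.3],"yaw":0}

```text
time_s: 20.47
eef_pos: [0.6105, 0.181, 0.1592]
tool_rot: [2.991, 0.959, 0.0]
wrist_force: [-0.2, -0.8, -0.4]
finger_gap: 0.465
```

jog_arm:
  targets:
    - {"translation":[0,0,0.1],"yaw":0}
    - {"translation":[0,0,0.1],"yaw":0}
    - {"translation":[0,0,0.1],"yaw":0}

```text
time_s: 20.72
eef_pos: [0.6106, 0.181, 0.1585]
tool_rot: [2.991, 0.959, 0.001]
wrist_force: [1.4, -0.0, 0.1]
finger_gap: 0.464
```

```bash
python3 - <<'E'
from h import *
f=[]
for i in range(6):
    arm.capture('wrist');f.append(arm.get_obs()['wrist_force'][2])
print(np.round(f,2),np.mean(f))
E
```

```text
[-0.59  0.34  0.71  0.7   1.1   0.36] 0.433865350991458
```

Mean force is now +0.4 N (free was about -1.8 N), so the plate carries the mill, with its foot at about 0.065 m. Releasing.

jog_arm:
  targets:
    - {"translation":[0,0,0],"yaw":0}
    - {"translation":[0,0,0],"yaw":0}
    - {"translation":[0,0,0],"yaw":0}
    - {"translation":[0,0,0],"yaw":0}
    - {"translation":[0,0,0],"yaw":0}
    - {"translation":[0,0,0],"yaw":0}
    - {"translation":[0,0,0],"yaw":0}
    - {"translation":[0,0,0],"yaw":0}
  claw: 100

```text
time_s: 21.68
eef_pos: [0.6105, 0.181, 0.1583]
tool_rot: [2.991, 0.959, 0.0]
wrist_force: [-1.2, -0.4, -0.2]
finger_gap: 0.998
```

jog_arm:
  targets:
    - {"translation":[0,0,-1],"yaw":0}
    - {"translation":[0,0,-3],"yaw":0}
    - {"translation":[0,0,-6],"yaw":0}
    - {"translation":[0,0,-9],"yaw":0}
    - {"translation":[0,0,-12],"yaw":0}
    - {"translation":[0,0,-15],"yaw":0}
    - {"translation":[0,0,-15],"yaw":0}
    - {"translation":[0,0,-15],"yaw":0}

```text
time_s: 22.35
eef_pos: [0.6111, 0.1812, 0.3113]
tool_rot: [2.991, 0.959, 0.008]
wrist_force: [-0.1, -0.5, -0.7]
finger_gap: 0.996
```

```bash
python3 - <<'E'
from h import *
a=arm.capture('wrist');b=arm.capture('scene')
save('end',np.hstack([cv2.resize(a,(400,300)),cv2.resize(b,(400,300))]))
save('end2',cv2.resize(b[110:320,150:400],None,fx=3,fy=2.8))
go(.6,.18,.3)
E
```

```text
pos [0.6101 0.181  0.3078] jawang -54.4 tilt [-0.001 -0.    -1.   ] shift cm [-0.88 -0.51  0.79] yaw 0 t 22.45 F [ 0.42 -0.24 -0.3 ] gap 1.001 rows 1.0
```

View pics/end.png

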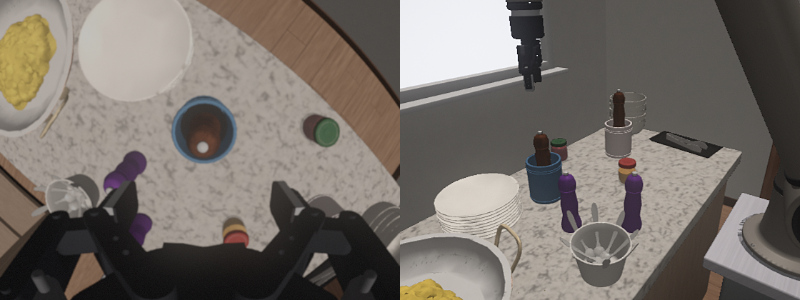

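View pics/end2.png

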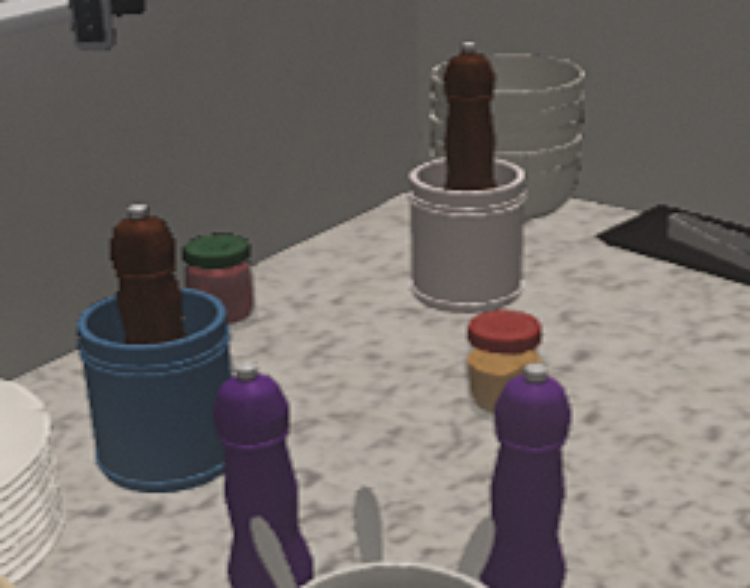

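Both mills stand in their canisters and the jars haven't moved. The short one looks slightly slanted, so I'll check that against perspective.

```bash
python3 - <<'E'
from h import *
S=arm.get_calibration('scene')
for x,y,h,L in((.61,.181,.064,.14),(.596,-.177,.081,.16)):
    for z in(h+.06,h+L):
        p=proj(S,[x,y,z]);print(((p-[150,110])*[3,2.8]).round(0))
E
```

```text
[144. 309.]
[131. 203.]
[463. 150.]
[463.  40.]
```

The slant matches the perspective of a vertical axis: 13 px predicted, about 14 px seen. Both mills are upright, so I'm handing in.

```bash
python3 - <<'E'
from bench import arm
print(arm.close_job())
E
```

```text
the job is handed in; nothing more can be done
None
```

Both mills are put away: the tall one stands in the white canister and the short one in the blue, placed in that order, with about 22.5 s on the clock. I lowered each in 1–3 mm steps until the wrist force showed its plate carrying the weight, then let go and backed off.

| Mill | Canister | Free force | Force at contact | Foot height |
|---|---|---|---|---|
| Tall | White | about -2.4 N | +0.3 to +0.7 N | about 81 mm |
| Short | Blue | about -1.8 N | about +0.4 N | about 65 mm |

- **Last pictures:** both mills are upright. The short one looked slanted, but its slant matches perspective. The jam jars and the purple look-alikes appear not to have moved, and the gripper is clear.
- **Disagreements:** the top and wrist cameras differed by 4–5 mm on the canister centres, so I aimed at their average; the slack is 17 mm. Force noise was up to about 1 N, and two or three readings on the blue descent looked like contact but were not.

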